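# Seat the strawberry bar mould on the vibrating station

## Robot

A 6-joint arm with a two-finger parallel gripper is mounted at the origin on the work surface. World frame = base frame: x ahead of the robot, y to its left, z up, the work surface at z = 0. Lengths are in m, angles in rad, forces in N, time in s.
With the tool pointing down it reaches from about 0.275 to 0.85 m from the base axis. Payload 19 kg.
Tool frame: the origin (TCP) lies at the very end of the fingers, on their centre line; the grasp point (between the pads) lies 19 mm behind it; x points along the fingers, y is the direction in which the jaws open and shut, and the axes are right-handed (so a half turn about x gives the same grasp; the last joint's range is limited). The gripper opens to 85 mm and grips with 20 to 120 N. Pads are 22 mm wide; open, the fingers measure 114 mm over their backs; the gripper's body (76 mm by 85 mm) begins 54 mm behind the grasp point. The pads swing forward as they close: fully open they stand 13 mm farther back than shut.
Start: joints at [-1.433, 0.15, 1.437, -0, 1.554, -0.134], TCP at [0.154, -0.554, 0.231] pointing down, gripper open.
Joint ranges: [-2.8, 2.8], [-0.68, 2.1], [0.12, 2.68], [-1.39, 4.53], [0.16, 2.79], [-2.81, 2.81]. Speed limits (rad/s): [1.89, 1.89, 2.22, 3.01, 3.01, 3.01].

## Interface

Orientations are given as a unit quaternion [w, x, y, z].
In Python, from bench import * gives the robot as it stands. The module is installed in compiled form; this text tells all that it offers.
- The arm moves only by the shell command python3 -m jog 'ROWS' [FORCE]. ROWS is text: rows parted by semicolons, each of 5 numbers parted by spaces: the shift along the tool's x, y, z in m, then the turn about the tool's x in degrees, then the closure in counts, from 0 (fully open) to 255 (shut). In form: x y z roll hand; .... A call has 1 to 20 rows; each row is the pose to reach, as a shift and turn from the pose commanded when the call began, along the tool's axes at that moment; what a row does not reach only later rows make up. A row lasts 1/10 s, in which the tool goes at most 50 mm and 8.59 degrees, less where a joint would pass 70% of its speed; a pose out of reach is approached as far as the arm can. A call with a gripper value outside its range is refused whole. The fingers move at their own pace and stop on an object; FORCE is the grip in N (left out, the last holds). Time passes only in rows, so rows that repeat a pose let the fingers close. It gives the time, the measured TCP pose, the force and the opening at its end, in the units of the state.
- get_state(): the state, without advancing time (a new reading comes with each control period).
- capture(name): name is "side" or "top"; returns the picture (384x512x3 uint8, blue, green, red); there is no depth.
- camera_params(name): a dict with "fx", "fy", "cx", "cy" (pixels), "extrinsics" (4x4, takes a point from camera to world coordinates). Camera axes: x right, y up, looking along -z (the intrinsics and any distortion apply to the point x, -y, -z); pixel columns grow to the right and rows downward; lengths in m; the calibration is good to about 2 mm. A picture is of the moment at which its call begins. camera_params takes no time and is no camera call.
- close_job(): hands the job in, once; it reports no verdict.
The state is a dict: "time": time; "qpos": joint angles; "dq": joint speeds; "joint_torque": joint torques, N m; "tool_pos": TCP position; "tcp_rot": TCP orientation; "force": force on the tool from outside, world axes, zero at the start; "torque": the same for the moment, N m; "grip_width": opening from 0.0 (shut) to 1.0 (fully open).
Only numpy, scipy, OpenCV 4.12 (cv2) and the standard library are available. Lean on these libraries where they do the work, as an engineer would, in place of code of your own. Each camera call takes 0.05 s, during which the arm holds its last target. There are 200 camera calls.

## Task

Put the small single-bar mould with the red strawberry topping into the nest of the vibrating station, lying flat between the four blue corner brackets so that its weight holds the orange sensing plunger down, and let go of it. The topping is still loose: carry the mould level and set it down, do not drop it. Leave the small nut-topped mould where it is.

Things in the scene. Friction and masses are not known exactly. Their poses are not given: they have to be found in the camera images.
- strawberry_centre (a point): Centre (half-way up) of the wanted mould: a pale tray-like block 150 mm long (its x), 56 mm wide (its y), 24 mm high (z up), filled with dark chocolate and red strawberry pieces with a few brown pecans. About 0.26 kg, standing loose on the table (z = 0) to begin with. Grasp it across its 56 mm width; its two ends are alike, so it may go into the nest either way round.
- nut_centre (a point): Centre of a mould of the same make and size (150 x 56 x 24 mm, same axes) with yellow and cream nuts on the chocolate. To be left alone. A third such mould on the table is empty, and four much larger filled trays (275 x 135 mm) stand fixed along the far edge.
- nest (a point): Middle of the nest, on the deck's top face, 60 mm above the table: the white vibrating station with a dark steel deck 200 mm (x) by 110 mm (y). It is fixed to the table. Four blue L-shaped corner brackets, 10 mm high above the deck, enclose 174 mm (x) by 80 mm (y), so that a mould laid along x has 12 mm to spare on every side. The long sides are open for the fingers between the brackets for 128 mm. x runs along the nest, y across it, z up.
- plunger (a joint): The orange mould-present plunger, 14 mm across, at the exact middle of the nest. Value in m: 0 when free (it then stands 6 mm above the deck), 0.006 when pressed flush with the deck. Its spring needs 0.24 N to start and 0.8 N to be fully down, so the mould's weight alone holds it down.
Not all that is in view belongs to the job. Leave any brown look-alike of the part that bears nest alone.

How it is judged:
By the outcome, as a careful person would: the job done as asked, in the order asked, and still so for the second after the job is handed in, with the robot touching nothing.
It also fails if it takes over 40 s, if anything falls off the work surface, if the arm or the gripper's body presses on something with over 40 N, if the wrist force passes 120 N, or if a joint passes its speed limit or range.

## Working session

There is one attempt and no reset: what is moved stays moved. The work goes in short steps, Python scripts to look and compute and a shell command to move; the robot and the scene stay as the last step left them, time stands still between calls to the robot, and variables do not carry over. Pictures are saved under pics/ and viewed, about 8 in all and at most 12, crops included, and the job is handed in when it is done.

```bash
mkdir -p pics; cat > h.py <<'E'
from bench import *
import numpy as np, cv2
def ray(n,u,v):
    c=camera_params(n);E=np.array(c["extrinsics"])
    d=E[:3,:3]@np.array([(u-c["cx"])/c["fx"],-(v-c["cy"])/c["fy"],-1]);return E[:3,3],d
def onz(n,u,v,z):
    o,d=ray(n,u,v);return o+d*(z-o[2])/d[2]
def proj(n,p):
    c=camera_params(n);E=np.linalg.inv(np.array(c["extrinsics"]));q=E[:3,:3]@np.array(p)+E[:3,3]
    return c["cx"]+c["fx"]*q[0]/-q[2], c["cy"]+c["fy"]*-q[1]/-q[2]
E
python3 - <<'E'
from h import *
np.set_printoptions(precision=4,suppress=True)
for n in("top","side"):
    cv2.imwrite(f"pics/{n}0.png",capture(n)); print(camera_params(n))
print(get_state())
E
```

```text
{'fx': 428.20103169221534, 'fy': 428.20103169221534, 'cx': 251.67182994171796, 'cy': 189.1362988113777, 'extrinsics': array([[ 0.0116,  0.9985, -0.0543,  0.3432],
       [-0.9998,  0.0125,  0.0169,  0.0367],
       [ 0.0176,  0.0541,  0.9984,  1.1812],
       [ 0.    ,  0.    ,  0.    ,  1.    ]])}
{'fx': 494.6836484956215, 'fy': 494.6836484956215, 'cx': 249.01772354258637, 'cy': 197.16539681522553, 'extrinsics': array([[-0.9638,  0.1988, -0.1776,  0.181 ],
       [-0.2661, -0.754 ,  0.6005,  0.8128],
       [-0.0145,  0.6261,  0.7796,  1.0595],
       [ 0.    ,  0.    ,  0.    ,  1.    ]])}
{'time': 0.1, 'qpos': array([-1.433 ,  0.1509,  1.4379, -0.    ,  1.5538, -0.134 ]), 'dq': array([-0.0013, -0.0019, -0.0017,  0.0006, -0.    , -0.0017]), 'joint_torque': array([  0.0078, -71.437 , -57.1791,   0.0001,   0.007 ,  -0.    ]), 'tool_pos': array([ 0.1543, -0.5537,  0.2308]), 'tcp_rot': array([-0.0954, -0.7006, -0.0962,  0.7006]), 'force': array([-0.3097, -0.6061,  0.3161]), 'torque': array([-0.043 , -0.0309, -0.0054]), 'grip_width': 0.9993813193858472}
```

View pics/top0.png

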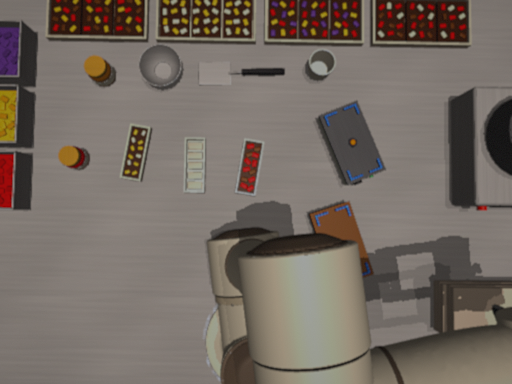

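View pics/side0.png

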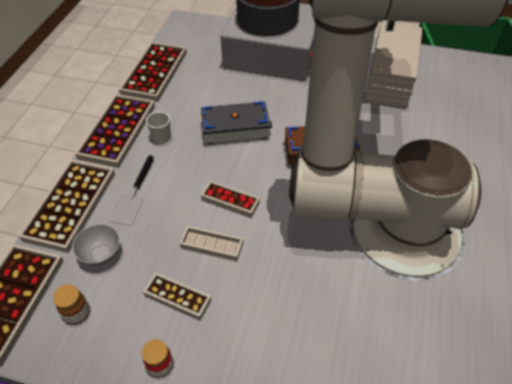

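Both views: candidates in the top view are the red strawberry mould (250,166), the nut mould (135,152), the empty mould (195,165) and the red sections of the large trays (95,18) and (420,22). The station with its dark deck is at (351,142), and its brown look-alike is at (340,235). I choose (250,166) and (351,142).

```bash
cat > m.py <<'E'
from h import *
np.set_printoptions(precision=4,suppress=True)
def inner(im,n,box,z,f):
    x0,y0,x1,y1=box; c=im[y0:y1,x0:x1]; m=f(c).astype(np.uint8)
    m=cv2.morphologyEx(m,cv2.MORPH_CLOSE,np.ones((3,3)))
    cs,_=cv2.findContours(m,cv2.RETR_EXTERNAL,cv2.CHAIN_APPROX_NONE)
    k=max(cs,key=cv2.contourArea)[:,0].astype(float)+[x0,y0]
    w=np.array([onz(n,u,v,z)[:2] for u,v in k])
    r=cv2.minAreaRect((w*1000).astype(np.float32)); b=cv2.boxPoints(r)
    e=max((b[1]-b[0],b[2]-b[1]),key=np.linalg.norm)
    return np.array(r[0])/1000, r[1], np.degrees(np.arctan2(e[1],e[0]))%180
hsv=lambda c:cv2.cvtColor(c,cv2.COLOR_BGR2HSV)
dark=lambda c:(hsv(c)[...,1]>110)
orange=lambda c:(hsv(c)[...,1]>150)&(hsv(c)[...,0]<25)&(hsv(c)[...,0]>5)&(c[...,2]>120)
blue=lambda c:(hsv(c)[...,1]>110)&(hsv(c)[...,0]>98)&(hsv(c)[...,0]<125)&(c[...,0]>90)
E
python3 - <<'E'
from m import *
t=cv2.imread("pics/top0.png"); s=cv2.imread("pics/side0.png")
print("straw top",inner(t,"top",(228,132,270,202),.022,dark))
print("straw side",inner(s,"side",(195,175,268,222),.022,dark))
print("plunger top",inner(t,"top",(335,125,368,158),.066,orange))
print("plunger side",inner(s,"side",(220,105,250,125),.066,orange))
c=t[95:190,312:390]; m=blue(c).astype(np.uint8)
n,_,st,ce=cv2.connectedComponentsWithStats(m)
for i in range(1,n):
    if st[i,4]>4: print(st[i],ce[i]+[312,95],onz("top",*(ce[i]+[312,95]),.07)[:2])
pts=np.argwhere(m)[:,::-1]+[312,95]
w=np.array([onz("top",u,v,.07)[:2]*1000 for u,v in pts],np.float32); r=cv2.minAreaRect(w); print(r)
im=np.hstack([cv2.resize(t[125:205,225:275],(375,600),interpolation=3),cv2.resize(t[90:195,310:390],(420,600),interpolation=3)])
cv2.imwrite("pics/c1.png",im)
E
```

```text
straw top (array([0.4672, 0.0238]), (40.46365737915039, 132.5214080810547), np.float32(171.50296))
straw side (array([0.4681, 0.0232]), (40.63801574707031, 133.34121704101562), np.float32(172.14449))
plunger top (array([ 0.5317, -0.2465]), (7.941026210784912, 10.703299522399902), np.float32(179.942))
plunger side (array([ 0.5331, -0.2458]), (8.943100929260254, 13.334282875061035), np.float32(106.381195))
[32  9 16 10 55] [352.4    107.3455] [ 0.6231 -0.2453]
[13 16 12 15 56] [329.1429 116.7857] [ 0.5969 -0.1838]
[58 63 13 15 58] [377.0172 166.1724] [ 0.4681 -0.3099]
[35 75 16 11 60] [353.3333 175.7167] [ 0.4422 -0.2476]
((532.4873657226562, -246.74229431152344), (185.54873657226562, 91.74057006835938), 22.642311096191406)
```

View pics/c1.png

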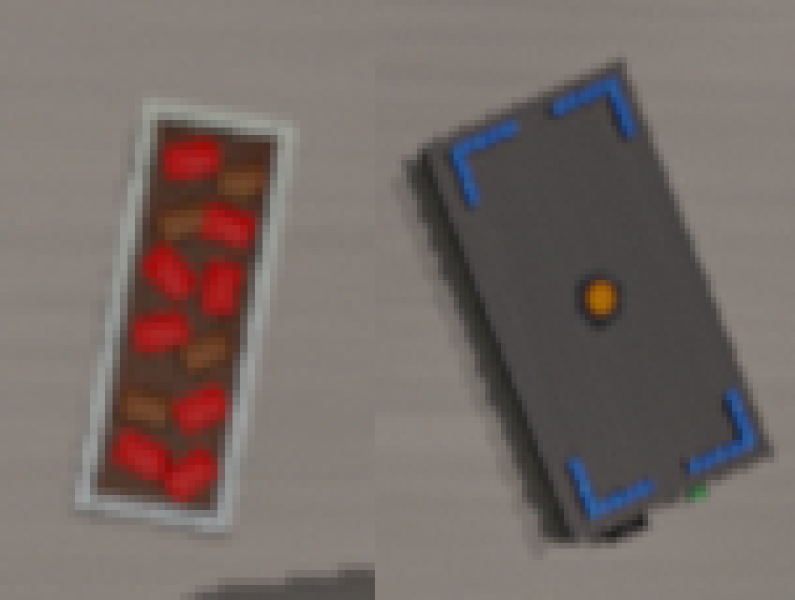

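The crop confirms the red-topped mould and the dark deck with its orange plunger. Next I work out the shift in tool axes.

```bash
cat > go.py <<'E'
import sys
from m import *
from scipy.spatial.transform import Rotation as Ro
def plan(p,ang):
    s=get_state();q=s["tcp_rot"];R=Ro.from_quat(np.r_[q[1:],q[0]]).as_matrix()
    d=np.array(p)-s["tool_pos"]
    ty=np.degrees(np.arctan2(R[1,1],R[0,1])); want=ang+90
    dy=(want-ty+90)%180-90   # yaw about world z; tool x is down => roll=-dy
    print("t",s["time"],"tcp",s["tool_pos"],"toolx",R[:,0],"shift",R.T@d,"roll",-dy,"q6",s["qpos"][5],"F",s["force"],"w",s["grip_width"])
if __name__=="__main__": a=[float(x) for x in sys.argv[1:]]; plan(a[:3],a[3])
E
python3 go.py .4677 .0235 .12 -8.2
```

```text
t 0.1 tcp [ 0.1543 -0.5537  0.2308] toolx [-0.0002  0.001  -1.    ] shift [ 0.1113 -0.4717 -0.4568] roll 23.77219669015855 q6 -0.13399310795114544 F [-0.3097 -0.6061  0.3161] w 0.9993813193858472
```

```bash
python3 -m jog '0 -0.03 -0.03 0 0; 0 -0.06 -0.06 0 0; 0 -0.095 -0.09 4 0; 0 -0.13 -0.125 8 0; 0 -0.165 -0.16 12 0; 0 -0.2 -0.194 16 0; 0 -0.235 -0.228 20 0; 0 -0.27 -0.262 23.8 0; 0 -0.305 -0.295 23.8 0; 0 -0.34 -0.33 23.8 0; 0 -0.375 -0.363 23.8 0; 0 -0.41 -0.397 23.8 0; 0.03 -0.44 -0.426 23.8 0; 0.07 -0.46 -0.445 23.8 0; 0.111 -0.472 -0.457 23.8 0; 0.111 -0.472 -0.457 23.8 0; 0.111 -0.472 -0.457 23.8 0; 0.111 -0.472 -0.457 23.8 0' 30; python3 go.py .4677 .0235 .003 -8.2
python3 - <<'E'
from h import *
t=capture("top");s=capture("side")
im=np.hstack([cv2.resize(t[90:210,170:330],(400,300)),cv2.resize(s[120:240,150:310],(400,300))])
cv2.imwrite("pics/a.png",im)
E
```

```text
time: 1.9
tool_pos: [0.4684, 0.0228, 0.122]
tcp_rot: [-0.051, 0.706, -0.051, -0.705]
force: [-1.0, -0.6, 0.4]
grip_width: 0.998
t 1.9 tcp [0.4684 0.0228 0.122 ] toolx [ 0.0021 -0.0003 -1.    ] shift [ 0.119  -0.0006  0.0011] roll -0.05836576143030925 q6 1.599178172744635 F [-0.9822 -0.5737  0.414 ] w 0.9977031276318946
```

View pics/a.png

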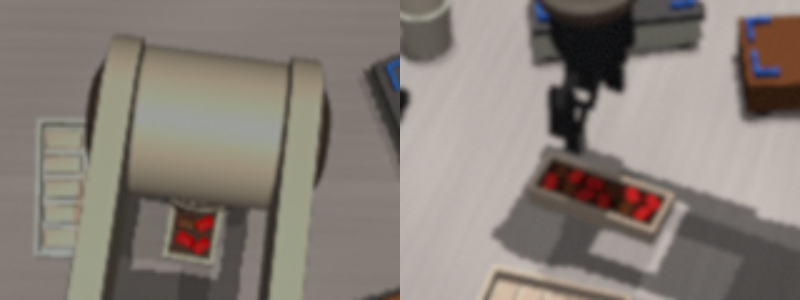

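The view shows the gripper above the mould. I check the expected position of the visible fingertip, at about (219,180) in the side image.

```bash
python3 - <<'E'
from h import *
for p in [(.4684,.0228,.122),(.4684,.0228,.135),(.475,.072,.135),(.462,-.026,.135),(.4677,.0235,.012)]: print(p,proj("side",p))
E
```

```text
(0.4684, 0.0228, 0.122) (np.float64(228.08773839790047), np.float64(171.2474697430696))
(0.4684, 0.0228, 0.135) (np.float64(227.84247455391764), np.float64(167.8061287042403))
(0.475, 0.072, 0.135) (np.float64(219.44650868041066), np.float64(181.65789127636285))
(0.462, -0.026, 0.135) (np.float64(235.74639017798182), np.float64(154.66585022278505))
(0.4677, 0.0235, 0.012) (np.float64(230.18712760177615), np.float64(198.53233219609834))
```

The near finger matches the prediction of (219.4,181.7). I go down and grip.

```bash
python3 -m jog '0.03 -0.0006 0.001 0 0; 0.06 -0.0006 0.001 0 0; 0.085 -0.0006 0.001 0 0; 0.1 -0.0006 0.001 0 0; 0.11 -0.0006 0.001 0 0; 0.117 -0.0006 0.001 0 0; 0.117 -0.0006 0.001 0 0; 0.117 -0.0006 0.001 0 0' 30; python3 go.py .4677 .0235 .003 -8.2
python3 -m jog '0 0 0 0 40;0 0 0 0 60;0 0 0 0 80;0 0 0 0 100;0 0 0 0 120;0 0 0 0 140;0 0 0 0 140;0 0 0 0 140;0 0 0 0 140' 30
```

```text
time: 2.8
tool_pos: [0.4674, 0.0241, 0.0041]
tcp_rot: [-0.051, 0.706, -0.051, -0.705]
force: [0.1, -0.9, 0.1]
grip_width: 0.998
t 2.8 tcp [0.4674 0.0241 0.0041] toolx [ 0.001 -0.    -1.   ] shift [ 0.0011  0.0005 -0.0004] roll -0.03727337827479005 q6 1.6010943340649169 F [ 0.0998 -0.9222  0.1248] w 0.9979614139179596
time: 3.7
tool_pos: [0.4671, 0.0243, 0.0038]
tcp_rot: [-0.051, 0.705, -0.051, -0.705]
force: [-2.1, 0.5, 5.8]
grip_width: 0.642
```

```bash
python3 -m jog '-0.005 0 0 0 140;-0.01 0 0 0 140;-0.02 0 0 0 140;-0.035 0 0 0 140;-0.06 0 0 0 140;-0.09 0 0 0 140;-0.12 0 0 0 140;-0.14 0 0 0 140;-0.15 0 0 0 140;-0.15 0 0 0 140;-0.15 0 0 0 140'; python3 go.py .5325 -.2465 .15 22.6
python3 - <<'E'
from h import *
s=capture("side");cv2.imwrite("pics/b.png",cv2.resize(s[60:260,130:350],(660,600)))
E
```

```text
time: 4.8
tool_pos: [0.4666, 0.0243, 0.1525]
tcp_rot: [0.051, -0.705, 0.051, 0.706]
force: [0.7, 0.2, -2.7]
grip_width: 0.651
t 4.8 tcp [0.4666 0.0243 0.1525] toolx [-0.001   0.0002 -1.    ] shift [ 0.0024  0.2585 -0.104 ] roll -30.8285093046689 q6 1.601151012702585 F [ 0.7223  0.2252 -2.7219] w 0.6509474943474188
```

View pics/b.png

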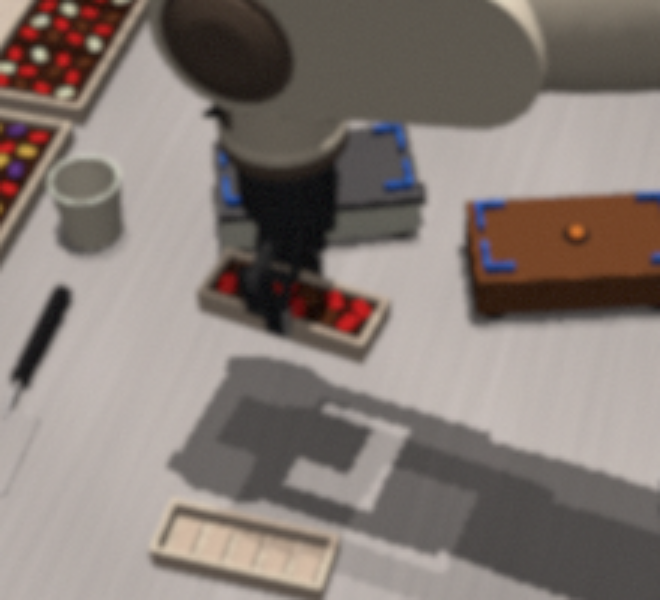

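Mould held level with the topping in place, at about (290,300) in the crop. The brown look-alike sits at (575,235), separate from it. I carry it to above the nest.

```bash
python3 -m jog '0 0.005 -0.002 -0.5 140;0 0.015 -0.006 -2 140;0 0.03 -0.012 -4 140;0 0.05 -0.02 -6 140;0 0.07 -0.028 -8.5 140;0 0.09 -0.036 -11 140;0 0.11 -0.044 -13.5 140;0 0.13 -0.052 -16 140;0 0.15 -0.06 -18.5 140;0 0.17 -0.068 -21 140;0 0.19 -0.076 -23.5 140;0 0.21 -0.084 -26 140;0 0.23 -0.092 -28.5 140;0 0.245 -0.098 -30 140;0 0.254 -0.102 -30.8 140;0 0.2585 -0.104 -30.8 140;0 0.2585 -0.104 -30.8 140;0 0.2585 -0.104 -30.8 140'; python3 go.py .5325 -.2465 .064 22.6
python3 - <<'E'
from m import *
s=capture("side");cv2.imwrite("pics/c_raw.png",s)
cv2.imwrite("pics/c.png",cv2.resize(s[40:160,170:310],(700,600)))
t=capture("top");cv2.imwrite("pics/ct_raw.png",t)
for p in [(.5325,-.2465,.17),(.5325+.069,-.2465+.029,.17),(.5325-.069,-.2465-.029,.17)]: print(proj("side",p),proj("top",p))
E
```

```text
time: 6.65
tool_pos: [0.5328, -0.246, 0.1532]
tcp_rot: [-0.138, -0.693, -0.139, 0.694]
force: [-0.3, 0.2, -3.6]
grip_width: 0.642
t 6.65 tcp [ 0.5328 -0.246   0.1532] toolx [-0.0003  0.0004 -1.    ] shift [0.0892 0.0004 0.0005] roll -0.03342830781457451 q6 0.6130426857565052 F [-0.3208  0.2086 -3.5944] w 0.6419302711594731
(np.float64(233.39513626952197), np.float64(86.40847893850267)) (np.float64(363.4848429713436), np.float64(134.5170592177111))
(np.float64(206.86329426101767), np.float64(88.9038553809605)) (np.float64(351.38524593361285), np.float64(105.83845032210067))
(np.float64(259.7309651809178), np.float64(83.93153794673009)) (np.float64(375.661660629844), np.float64(163.37869734766906))
```

View pics/c.png

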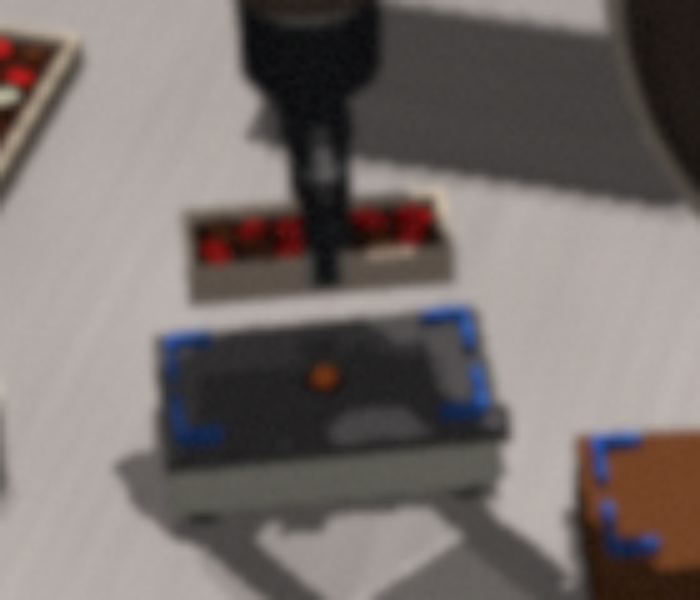

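The mould hangs over the nest, centred on the plunger at (325,377) in the crop and parallel to the deck. I lower it in two stages.

```bash
python3 -m jog '0.008 0 0 0 140;0.02 0 0 0 140;0.033 0 0 0 140;0.046 0 0 0 140;0.058 0 0 0 140;0.067 0 0 0 140;0.073 0 0 0 140;0.076 0 0 0 140;0.076 0 0 0 140;0.076 0 0 0 140'; python3 go.py .5325 -.2465 .064 22.6
python3 - <<'E'
from m import *
s=capture("side");cv2.imwrite("pics/d.png",cv2.resize(s[60:160,170:310],(800,571)))
E
```

```text
time: 7.75
tool_pos: [0.5331, -0.2466, 0.0777]
tcp_rot: [0.139, 0.694, 0.138, -0.693]
force: [-0.1, -0.6, -3.2]
grip_width: 0.649
t 7.75 tcp [ 0.5331 -0.2466  0.0777] toolx [ 0.0005 -0.0002 -1.    ] shift [ 0.0137 -0.0003  0.0005] roll -0.02717716815101312 q6 0.6123501277795982 F [-0.0711 -0.6197 -3.169 ] w 0.6487799791209375
```

View pics/d.png

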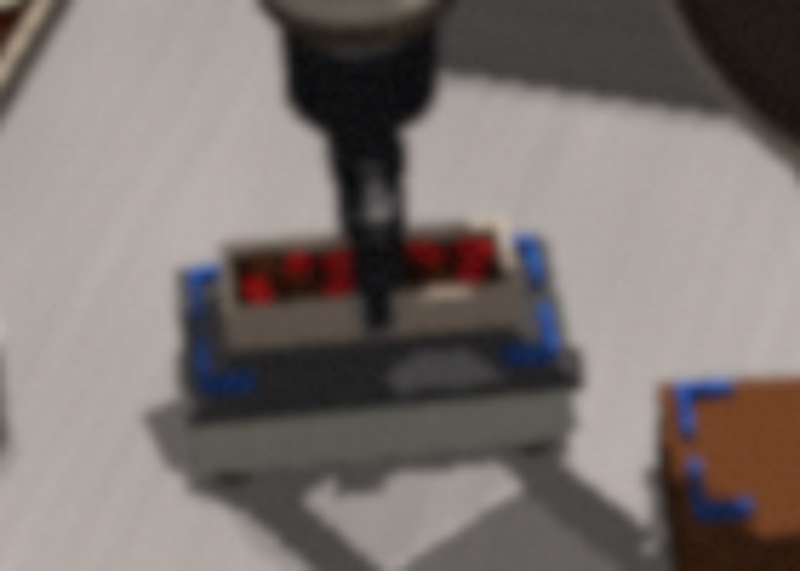

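It is centred between the brackets, 12–14 mm above the deck. I lower it slowly and watch the force.

```bash
python3 -m jog '0.003 0 0 0 140;0.006 0 0 0 140;0.009 0 0 0 140;0.011 0 0 0 140;0.011 0 0 0 140;0.011 0 0 0 140'; python3 -m jog '0.001 0 0 0 140;0.001 0 0 0 140;0.001 0 0 0 140'; python3 -m jog '0.001 0 0 0 140;0.001 0 0 0 140;0.001 0 0 0 140'
```

```text
time: 8.4
tool_pos: [0.5329, -0.2465, 0.0663]
tcp_rot: [-0.138, -0.693, -0.138, 0.693]
force: [-0.1, 0.8, -2.8]
grip_width: 0.646
time: 8.7
tool_pos: [0.5329, -0.2465, 0.0653]
tcp_rot: [0.138, 0.693, 0.138, -0.693]
force: [0.3, 0.0, -2.8]
grip_width: 0.644
time: 9.0
tool_pos: [0.5329, -0.2465, 0.0643]
tcp_rot: [0.138, 0.693, 0.138, -0.693]
force: [0.4, -0.8, -2.5]
grip_width: 0.644
```

```bash
for i in 1; do python3 -m jog '0.0005 0 0 0 140;0.0005 0 0 0 140;0.0005 0 0 0 140'; python3 -m jog '0.0005 0 0 0 140;0.0005 0 0 0 140;0.0005 0 0 0 140'; done | grep -E 'force|pos'
```

```text
tool_pos: [0.5329, -0.2465, 0.0638]
force: [-0.2, -0.0, -1.3]
tool_pos: [0.5329, -0.2465, 0.0638]
force: [-3.5, 1.4, 4.8]
```

Contact. I open the fingers and retreat.

```bash
python3 -m jog '0 0 0 0 90;0 0 0 0 80;0 0 0 0 60;0 0 0 0 30;0 0 0 0 0;0 0 0 0 0;0 0 0 0 0;0 0 0 0 0'; python3 -m jog '-0.005 0 0 0 0;-0.015 0 0 0 0;-0.03 0 0 0 0;-0.06 0 0 0 0;-0.1 0 0 0 0;-0.14 0 0 0 0;-0.18 0 0 0 0;-0.2 0 0 0 0;-0.2 0 0 0 0'; python3 go.py .40 -.05 .264 22.6
python3 - <<'E'
from m import *
s=capture("side");t=capture("top");cv2.imwrite("pics/e_s.png",s);cv2.imwrite("pics/e_t.png",t)
cv2.imwrite("pics/e.png",cv2.resize(s[60:160,170:310],(800,571)))
E
```

```text
time: 10.4
tool_pos: [0.5329, -0.2465, 0.0633]
tcp_rot: [-0.138, -0.693, -0.138, 0.693]
force: [0.7, -0.0, 0.1]
grip_width: 0.999
time: 11.3
tool_pos: [0.5335, -0.2469, 0.2682]
tcp_rot: [0.14, 0.695, 0.137, -0.692]
force: [-0.3, -0.0, 0.0]
grip_width: 0.999
t 11.3 tcp [ 0.5335 -0.2469  0.2682] toolx [ 0.0054 -0.0033 -1.    ] shift [ 0.0028 -0.2331  0.0477] roll -0.026543721459461267 q6 0.6123486629018212 F [-0.329  -0.0417  0.0065] w 0.9993206476991093
```

View pics/e.png

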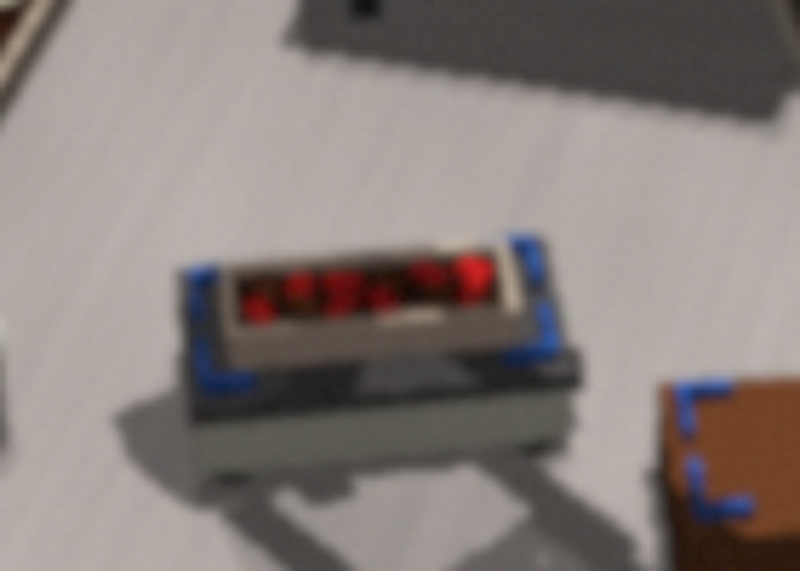

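The mould lies between the brackets with the topping inside. I move the arm aside and check flatness and centring in both views.

```bash
python3 -m jog '0 -0.02 0.005 0 0;0 -0.05 0.01 0 0;0 -0.085 0.018 0 0;0 -0.12 0.026 0 0;0 -0.155 0.034 0 0;0 -0.19 0.04 0 0;0 -0.22 0.046 0 0;0 -0.233 0.048 0 0;0 -0.233 0.048 0 0;0 -0.233 0.048 0 0' | grep -E 'time|pos'
python3 - <<'E'
from m import *
s=capture("side");t=capture("top")
cv2.imwrite("pics/f.png",np.hstack([cv2.resize(t[85:195,300:400],(400,440),interpolation=3),cv2.resize(s[80:180,180:280],(400,440),interpolation=3)]))
dk=lambda c:(hsv(c)[...,1]>110)&((hsv(c)[...,0]<25)|(hsv(c)[...,0]>165))
for z in(.082,.088):
  print(z,"side",inner(s,"side",(200,95,265,120),z,dk)); print(z,"top",inner(t,"top",(325,105,385,175),z,dk))
E
```

```text
time: 12.4
tool_pos: [0.3994, -0.0501, 0.2631]
0.082 side (array([ 0.5341, -0.2473]), (132.607666015625, 39.64728927612305), np.float32(21.867945))
0.082 top (array([ 0.5479, -0.2405]), (101.16392517089844, 40.64150619506836), np.float32(22.41613))
0.088 side (array([ 0.532 , -0.2408]), (131.79376220703125, 39.40394973754883), np.float32(21.867956))
0.088 top (array([ 0.5468, -0.2389]), (100.61175537109375, 40.419647216796875), np.float32(22.416138))
```

View pics/f.png

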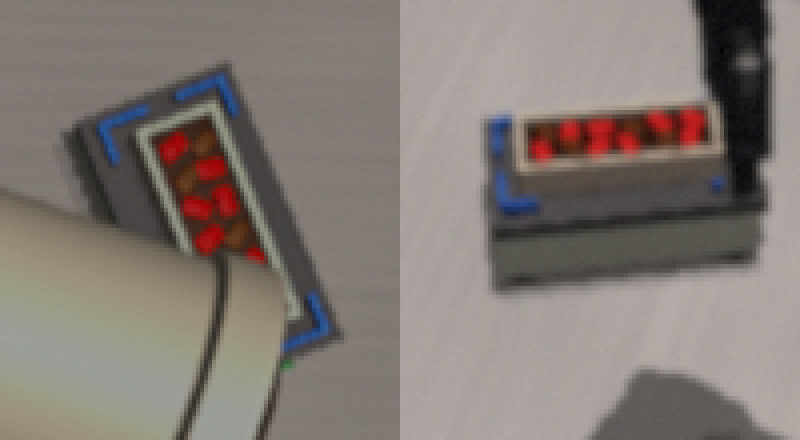

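Both views show the mould inside all visible brackets. Solved at z = 0.082 (plunger down), the side-view centre is within 2 mm of the nest. At the plunger-up height it would be 6 mm off. The arm is clear, so I hand in.

```bash
python3 -c "
from bench import *
print(close_job())"
```

```text
the job is handed in; nothing more can be done
None
```

The strawberry mould is in the nest of the vibrating station, lying flat between the blue brackets and released. I handed the job in at about 12.5 s on the robot's clock. I gripped it across its width at 30 N, carried it level, lowered it onto the deck until the force showed contact, then opened the fingers and moved the arm clear.

Last checks:
- **Position:** the side view puts the mould's centre at (0.534, -0.247), within 2 mm of the nest middle at (0.5325, -0.2465). Its angle is 21.9°, against 22.6° for the nest.
- **Plunger:** it is hidden under the mould, so I could only infer that it is down. The side view fits the nest at the height of a mould resting on the deck. At a height 6 mm more (plunger up) it would be about 6 mm off.
- **Topping:** the strawberry pieces were still in the mould in the last pictures.
- **Top view:** the arm hid one end of the mould, so the centre from that camera, about 15 mm off, was a partial outline and I did not use it.
- **Other moulds:** the nut mould and the brown look-alike were not approached, but I did not re-measure the nut mould at the end.

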